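# Load the marking carriage and release the batch

## Robot

A 6-joint arm with a two-finger parallel gripper is mounted at the origin on the work surface. World frame = base frame: x ahead of the robot, y to its left, z up, the work surface at z = 0. Lengths are in m, angles in rad, forces in N, time in s.
With the tool pointing down it reaches from about 0.35 to 0.775 m from the base axis. Payload 5.5 kg.
Tool frame: the origin (TCP) lies midway between the tips of the shut fingers; the grasp point (between the pads) lies 19 mm behind it; z points along the fingers, y is the line along which they close (so a half turn about z gives the same grasp; the last joint's range is limited). The gripper opens to 85 mm and grips with 20 to 120 N. Pads are 22 mm wide; open, the fingers measure 114 mm over their backs; the gripper's body (76 mm by 85 mm) begins 54 mm behind the grasp point. The pads swing forward as they close: fully open they stand 13 mm farther back than shut.
Start: joints at [-0.14, 0.313, 0.046, 1.304, 0, 1.431], TCP at [0.575, -0, 0.231] pointing down, gripper open.
Joint ranges: [-2.76, 2.76], [-0.86, 1.69], [-1.03, 1.26], [-2.2, 2.34], [-1.47, 1.5], [-3.14, 3.14]. Speed limits (rad/s): [2.57, 2.57, 3.14, 3.14, 3.14, 3.14].

## Interface

Orientations are given as a unit quaternion [w, x, y, z].
In Python, from plant import arm, cams, close_job gives the robot as it stands.
- The arm moves only by the tool carry_out, never from a script. Its argument "plan" is one flat list of numbers, 4 for each row, row after row: the shift along the tool's x, y, z in m, then the turn about the tool's z in rad. In form: [x, y, z, turn, x, y, z, turn, ...]. A call has 1 to 20 rows; each row is the pose to reach, as a shift and turn from the pose commanded when the call began, along the tool's axes at that moment; what a row does not reach only later rows make up. A row lasts 1/10 s, in which the tool goes at most 50 mm and 8.59 degrees, less where a joint would pass 70% of its speed; a pose out of reach is approached as far as the arm can. A call with a gripper value outside its range is refused whole. "hand" is the finger opening in m, from 0 to 0.0854, set as the call begins (left out, the last holds). The fingers move at their own pace and stop on an object; the grip force is fixed at half the most. Time passes only in rows, so rows that repeat a pose let the fingers close. It gives the time, the measured TCP pose, the force, the opening and the grip force at its end, in the units of the state.
- arm.get_state(): the state, without advancing time (a new reading comes with each control period).
- cams.snapshot(name): name is "scene" or "side" or "wrist"; returns the picture (420x560x3 uint8, blue, green, red); there is no depth.
- cams.camera_info(name): a dict with "camera_matrix" (3x3 intrinsics, pixels), "cam_to_world" (4x4, takes a point from camera to world coordinates). Camera axes: x right, y down, z forward; pixel columns grow to the right and rows downward; lengths in m; the calibration is good to about 2 mm. A picture is of the moment at which its call begins: read the wrist's pose just before it. camera_info takes no time and is no camera call; for the wrist camera it gives the pose at the moment of the call.
- close_job(): hands the job in; it is judged then, once.
The state is a dict: "clock": time; "joint_positions": joint angles; "qvel": joint speeds; "joint_efforts": joint torques, N m; "position": TCP position; "tool_rot": TCP orientation; "force": force on the tool from outside, world axes, zero at the start; "torque": the same for the moment, N m; "grip_width": finger opening in m; "grip_force": force on a finger pad.
Only numpy, scipy, OpenCV 4.12 (cv2) and the standard library are available. Lean on these libraries where they do the work, as an engineer would, in place of code of your own. Each camera call takes 0.05 s, during which the arm holds its last target. There are 200 camera calls.

## Task

Get this batch ready for marking: clear every black offcut out of the nests into the red scrap bin, and load each silver profile into a nest of its own by pushing the sprung blue hooks back with it, lowering it onto both saddles while they are held back, and letting them spring shut over its top. Only when all are loaded, slide the red safety cover fully off the green button, press the button right down, and slide the cover fully back over it. Leave the other things on the bench alone.

Things in the scene. Friction and masses are not known exactly. Their poses are not given: they have to be found in the camera images.
- carriage: Loading carriage of a marking machine, fixed to the bench: grey plate 284 x 210 mm, top z 18 mm, its place and yaw differ from start to start. Origin on the bench under the middle nest. Three nests lie along its y axis, at own x -92, 0, +92 mm, open between their saddles down to the plate (|y| < 44 mm: room for fingers). Behind it, at own x 210 to 340 mm, a white cabinet 150 mm high, not used.
- nest0 (a point): Centre of a profile well seated in the nest nearest the robot (z 49 mm), axes as the carriage's: y along the nest. A nest is two steel saddles at y -52 and +52 mm (16 mm long, bed z 34 mm, flared cheeks 35 mm apart at the bed, 39 mm at their top z 48 mm) and two end stops (inner faces y -86 and +86 mm, top z 54 mm).
- nest1 (a point): The same for the middle nest, 92 mm farther along the carriage's +x; alike in every way.
- nest2 (a point): The same for the nest farthest from the robot, 184 mm farther than nest0 along the carriage's +x; alike in every way.
- gate0 (a joint): Spring gate of nest0, m: 0 shut, 0.020 pushed fully to the carriage's -x. Two linked blue hooks at y -52 and +52 mm, 14 mm wide: upright at x -34 to -26 mm from nest0, hook on top reaching to x -2 mm, underside z 66, top z 80 mm. Shut, they bar the nest from above and hold a profile (top z 64) down. Push the tips to -x (3 to 6 N): 13 mm clears a centred profile. Pressing down does nothing.
- gate1 (a joint): Spring gate of nest1, as gate0.
- gate2 (a joint): Spring gate of nest2, as gate0.
- profile_a: Silver slotted aluminium profile, 30 x 160 x 30 mm, about 150 g, to be marked. Origin at its centre, y along its length; the four long sides are alike. At the start flat on the cardboard sheet at the robot's left. Two or three of profile_a, b, c are present.
- profile_b: Silver slotted aluminium profile, 30 x 160 x 30 mm, about 150 g, to be marked. Origin at its centre, y along its length; the four long sides are alike. At the start flat on the cardboard sheet at the robot's left. Two or three of profile_a, b, c are present.
- profile_c: Silver slotted aluminium profile, 30 x 160 x 30 mm, about 150 g, to be marked. Origin at its centre, y along its length; the four long sides are alike. At the start flat on the cardboard sheet at the robot's left. Two or three of profile_a, b, c are present.
- offcut_a: Black anodised offcut of profile, 30 x 56 x 30 mm, about 55 g; origin at its centre, y along its length. At the start it lies on the carriage plate between the saddles of a nest, its top at z 48 mm, so that no profile can seat there. Two or three of offcut_a, b, c are present.
- offcut_b: Black anodised offcut of profile, 30 x 56 x 30 mm, about 55 g; origin at its centre, y along its length. At the start it lies on the carriage plate between the saddles of a nest, its top at z 48 mm, so that no profile can seat there. Two or three of offcut_a, b, c are present.
- offcut_c: Black anodised offcut of profile, 30 x 56 x 30 mm, about 55 g; origin at its centre, y along its length. At the start it lies on the carriage plate between the saddles of a nest, its top at z 48 mm, so that no profile can seat there. Two or three of offcut_a, b, c are present.
- scrap_bin: Red open bin for scrap, fixed to the bench, 130 x 170 x 65 mm outside, walls and floor 4 mm; origin under its centre, x along its short side.
- station: Yellow release box, 92 x 164 x 50 mm, fixed to the bench; origin under its centre, y along its long side. On its top two aluminium rails run along y (inner faces at x -32 and +32 mm, top z 82 mm) and guide the red safety cover; the button sits between them at y -40 mm.
- cover (a joint): Red safety cover, m: 0 = over the button (start), 0.066 = slid fully along the station's +y, button free. Stays where left, 1.2 N friction. Its plate (62 mm along y) has its top at z 78 mm; on it a black grip rib, 40 mm along the station's x, 10 mm thick along y, up to z 102 mm, its centre at station x 0, y = -18 mm + the joint value.
- release (a joint): Green release button under the cover, m: 0 = up, 0.006 = fully pressed (about 5 N); springs back. Its top face, 36 mm in diameter, is at station x 0, y -40 mm, z 68 mm when up. It hands the loaded batch over to the marking machine; the carriage itself does not move yet.
- bottle: Pink steel bottle, 70 mm in diameter, 235 mm high, origin under its centre. A bystander.
- spray_red: Red spray can, 52 mm in diameter, 165 mm high, origin under its centre. A bystander.
- spray_white: White spray can, 52 mm in diameter, 165 mm high, origin under its centre. A bystander.
- drill: Yellow and black cordless drill lying on its side, about 190 x 230 x 65 mm. A bystander.
- tape: Yellow tape measure, 70 x 65 x 36 mm, origin under its centre. A bystander.
- wrench: Steel wrench, 200 mm long, lying flat. A bystander.
- carton: Small carton of screws, 100 x 85 x 62 mm, origin under its centre. A bystander.
Not all that is in view belongs to the job. What is shaped like the station but orange is not meant. Leave any pink look-alike of the offcut_a alone.

How it is judged:
By the outcome, as a careful person would: the job done as asked, in the order asked, and still so for the second after the job is handed in, with the robot touching nothing.
Of profile_a, profile_b, profile_c only 2 to 3 are there at a start; the rules pass over those that are not, and their reading is None.
Of offcut_a, offcut_b, offcut_c only 2 to 3 are there at a start; the rules pass over those that are not, and their reading is None.
At some moment in a run one of profile_a, profile_b, profile_c, offcut_a, offcut_b, offcut_c may be knocked a few centimetres aside while the robot is not near it.
Once in a run the grip may slacken for a moment while it holds something.
It also fails if it takes over 210 s, if anything falls off the work surface, if the arm or the gripper's body presses on something with over 40 N, if the wrist force passes 120 N, or if a joint passes its speed limit or range.

## Working session

There is one attempt and no reset: what is moved stays moved. The work goes in short steps, Python scripts to look and compute and a tool call to move; the robot and the scene stay as the last step left them, time stands still between calls to the robot, and variables do not carry over. Pictures are saved under pics/ and viewed, at most 14 in all, crops included, and the job is handed in when it is done.

Besides the shell and the picture viewer there is one more tool, called by a JSON object that holds its "op" and its "data", one argument or row to a line. carry_out: Moves the arm, as the interface text tells. Its arguments: {"type":"object","properties":{"plan":{"type":"array","items":{"type":"number"}},"hand":{"type":"number"}},"required":["plan"]}

```bash
mkdir -p pics; ls; python3 - <<'E'
from plant import arm,cams
import cv2,numpy as np
print(arm.get_state())
for n in ("scene","side","wrist"):
    i=cams.camera_info(n); print(n,np.round(i["camera_matrix"],1).tolist(),np.round(i["cam_to_world"],3).tolist())
    cv2.imwrite(f"pics/{n}0.png",cams.snapshot(n))
a=cv2.imread("pics/scene0.png");
E
```

```text
pics
{'clock': 0.0, 'joint_positions': array([-1.39591829e-01,  3.14003870e-01,  4.49683474e-02,  1.30355883e+00,
        4.97973872e-06,  1.43117721e+00]), 'qvel': array([ 0.00060148, -0.00024759,  0.00055402, -0.00015839,  0.0006129 ,
        0.00143106]), 'joint_efforts': array([-2.90074182e-03, -4.80629075e+01,  2.98531097e+01,  1.95313990e-02,
       -3.83516899e-04, -4.27451073e-05]), 'position': array([5.74501910e-01, 6.65637072e-05, 2.30402521e-01]), 'tool_rot': array([-7.19471272e-04,  7.07096851e-01,  7.07116140e-01, -5.39066331e-04]), 'force': array([ 0.31525193, -0.26450639,  0.25712941]), 'torque': array([ 0.03602224,  0.02598578, -0.05738656]), 'grip_force': 0.0, 'grip_width': 0.08532702246055657}
scene [[446.2, 0.0, 275.9], [0.0, 446.2, 216.8], [0.0, 0.0, 1.0]] [[-0.673, 0.533, -0.513, 1.183], [0.74, 0.492, -0.459, 0.577], [0.008, -0.688, -0.725, 1.04], [0.0, 0.0, 0.0, 1.0]]
side [[512.5, 0.0, 277.0], [0.0, 512.5, 200.9], [0.0, 0.0, 1.0]] [[0.965, -0.185, 0.185, 0.179], [-0.261, -0.683, 0.682, -1.227], [0.0, -0.707, -0.707, 1.345], [0.0, 0.0, 0.0, 1.0]]
wrist [[340.0, 0.0, 279.4], [0.0, 340.0, 209.2], [0.0, 0.0, 1.0]] [[1.0, 0.001, -0.001, 0.575], [0.001, -0.955, -0.295, 0.075], [-0.002, 0.295, -0.955, 0.373], [0.0, 0.0, 0.0, 1.0]]
```

View pics/scene0.png

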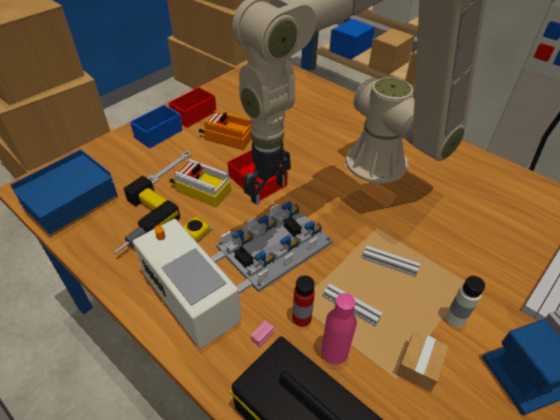

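View pics/side0.png

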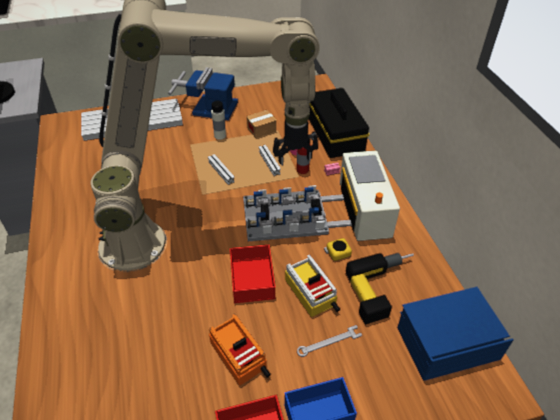

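The scene view shows silver profiles at (390,260) and (352,303), the carriage at (273,243), the yellow station at (203,183) and an orange look-alike at (228,130). Red bins are at (258,172) and (192,106). The pink offcut look-alike at (262,334) is to be left alone.

```bash
cat > h.py <<'E'
from plant import arm,cams
import cv2,numpy as np
from scipy.spatial.transform import Rotation as R
def ray(ci,uv,z):
    K=np.array(ci["camera_matrix"]);T=np.array(ci["cam_to_world"])
    uv=np.atleast_2d(np.array(uv,float)); d=np.c_[(uv-K[:2,2])/K[0,0],np.ones(len(uv))]@T[:3,:3].T
    return T[:3,3]+d*((z-T[2,3])/d[:,2])[:,None]
def proj(ci,P):
    K=np.array(ci["camera_matrix"]);T=np.array(ci["cam_to_world"])
    p=(np.atleast_2d(P)-T[:3,3])@T[:3,:3]; return (p[:,:2]/p[:,2:])*K[0,0]+K[:2,2]
def tool():
    s=arm.get_state(); w,x,y,z=s["tool_rot"]; return s,R.from_quat([x,y,z,w]).as_matrix()
def rel(target):
    s,M=tool(); return M.T@(np.array(target)-s["position"])
def yaw():  # world angle (deg) of tool y axis
    s,M=tool(); return np.degrees(np.arctan2(M[1,1],M[0,1]))
E
python3 - <<'E'
from h import *
s=cv2.imread("pics/side0.png");w=cv2.imread("pics/wrist0.png")
m=np.zeros((600,800,3),np.uint8)
m[:300,:400]=cv2.resize(w,(400,300))
c=s[180:330,220:420]; m[300:,:]=cv2.resize(c,(800,600))[:300]
m[:300,400:]=cv2.resize(c[75:],(400,150*1)).repeat(1,0)[:150].repeat(2,0)
m=np.vstack([np.hstack([cv2.resize(w,(400,300)),cv2.resize(s[340:420,190:360],(400,300))]),cv2.resize(s[175:325,220:420],(400,300)).repeat(1,0).copy()[:, :].repeat(1,1) if 0 else np.hstack([cv2.resize(s[175:325,220:420],(400,300),interpolation=2),cv2.resize(cv2.imread("pics/scene0.png")[140:290,170:370],(400,300),interpolation=2)])])
cv2.imwrite("pics/m1.png",m)
E
```

```text
(no output)
```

View pics/m1.png

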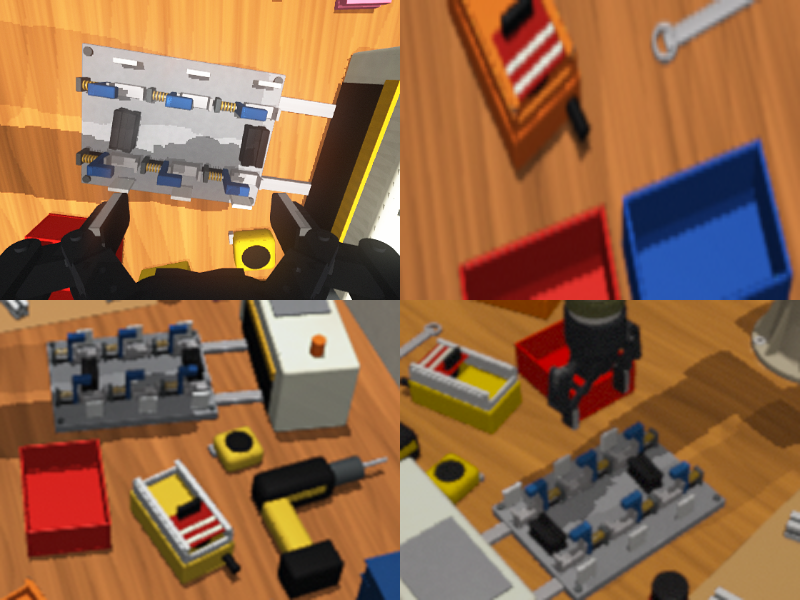

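The wrist view shows the carriage with black offcuts in nest0 (124,130) and nest2 (255,145), and nest1 free, so there are two of each.
- **Station:** yellow box at side (312,285). The one at (237,348) is orange and not meant.
- **Red bins:** side (252,272) and (250,412), to be told apart by size.

Next I'll measure all of these.

```bash
python3 - <<'E'
from h import *
W=cams.camera_info("wrist");S=cams.camera_info("side");C=cams.camera_info("scene")
p=ray(W,np.array([[83,44],[285,73],[258,208],[82,183]])*1.4,.018)
print("plate",p.round(3).tolist(),[np.linalg.norm(p[i]-p[i-1]).round(3) for i in range(4)],p.mean(0).round(3))
side=cv2.imread("pics/side0.png");sc=cv2.imread("pics/scene0.png");w=cv2.imread("pics/wrist0.png")
def comps(img,ci,lo,hi,z,roi,mn=60):
    m=cv2.inRange(cv2.cvtColor(img,cv2.COLOR_BGR2HSV),np.array(lo),np.array(hi)); k=np.zeros_like(m);x0,y0,x1,y1=roi;k[y0:y1,x0:x1]=255;m&=k
    m=cv2.morphologyEx(m,cv2.MORPH_CLOSE,np.ones((3,3)))
    for c in cv2.findContours(m,cv2.RETR_EXTERNAL,cv2.CHAIN_APPROX_NONE)[0]:
        if cv2.contourArea(c)<mn: continue
        q=ray(ci,c[:,0],z)[:,:2]; r=cv2.minAreaRect((q*1000).astype(np.float32)); print(np.round(r[0]),np.round(r[1]),round(r[2]),c[:,0].mean(0).round())
print("profiles side");comps(side,S,[0,0,110],[180,60,255],.02,(195,140,300,190))
print("profiles scene");comps(sc,C,[0,0,110],[180,60,255],.02,(315,235,430,330))
print("red side z65/floor");comps(side,S,[0,150,60],[6,255,255],.05,(190,230,290,420))
print("orange/yellow side");comps(side,S,[20,120,60],[32,255,255],.05,(270,240,350,330))
print("black wrist");comps(w,W,[0,0,0],[180,255,75],.048,(110,60,400,260),150)
E
```

```text
plate [[0.417, 0.114, 0.018], [0.694, 0.077, 0.018], [0.671, -0.136, 0.018], [0.386, -0.091, 0.018]] [np.float64(0.208), np.float64(0.279), np.float64(0.214), np.float64(0.289)] [ 0.542 -0.009  0.018]
profiles side
[356. 293.] [ 43. 163.] 18 [220. 167.]
[556. 292.] [ 41. 174.] 7 [269. 159.]
profiles scene
[555. 334.] [47. 81.] 7 [366. 312.]
[567. 236.] [47. 49.] 7 [332. 292.]
[364. 291.] [ 51. 161.] 18 [390. 259.]
[447. 102.] [61. 36.] 39 [320. 241.]
red side z65/floor
[ 255. -676.] [ 62. 172.] 75 [251. 411.]
[ 270. -506.] [62. 30.] 20 [241. 348.]
[ 359. -261.] [217. 133.] 82 [252. 273.]
orange/yellow side
[ 488. -385.] [101. 187.] 42 [309. 297.]
[ 523. -305.] [55. 66.] 15 [305. 272.]
[ 654. -244.] [75. 78.] 6 [338. 249.]
black wrist
[596. -64.] [26. 41.] 77 [301. 243.]
[510. -50.] [26. 39.] 83 [218. 231.]
[424. -38.] [26. 42.] 82 [130. 221.]
[648. -21.] [59. 33.] 82 [353. 202.]
[471.   1.] [60. 35.] 76 [169. 188.]
```

{"op": "carry_out", "data": {
  "plan": [0,-0.04,0.03,0.07,0,-0.08,0.06,0.14,0,-0.115,0.09,0.14,0,-0.115,0.09,0.14,0,-0.115,0.09,0.14]
}}

```text
clock: 0.65
position: [0.4577, 0.0004, 0.14]
tool_rot: [-0.001, 0.755, 0.656, -0.001]
force: [0.4, 0.0, 0.5]
grip_width: 0.0855
grip_force: 0.0
```

```bash
python3 - <<'E'
from h import *
S=cams.camera_info("side")
n=ray(S,[[230,247.5],[270.5,245.5],[273.5,297.5],[233.5,302]],.065);print("near bin",n.round(3).tolist(),[np.linalg.norm(n[i]-n[i-1]).round(3) for i in range(4)],n.mean(0).round(3))
f=ray(S,[[215.5,410.7],[278,395]],.065);print("far",f.round(3).tolist(),np.linalg.norm(f[0]-f[1]))
w=cams.snapshot("wrist");cv2.imwrite("pics/w1.png",w);print(tool()[0]["position"],yaw())
E
```

```text
near bin [[0.311, -0.159, 0.065], [0.44, -0.185, 0.065], [0.397, -0.382, 0.065], [0.279, -0.366, 0.065]] [np.float64(0.21), np.float64(0.131), np.float64(0.201), np.float64(0.119)] [ 0.357 -0.273  0.065]
far [[0.17, -0.67, 0.065], [0.332, -0.672, 0.065]] 0.16174283071753662
[ 4.60751602e-01 -1.59680449e-04  1.41772880e-01] -8.025891925183744
```

View pics/w1.png

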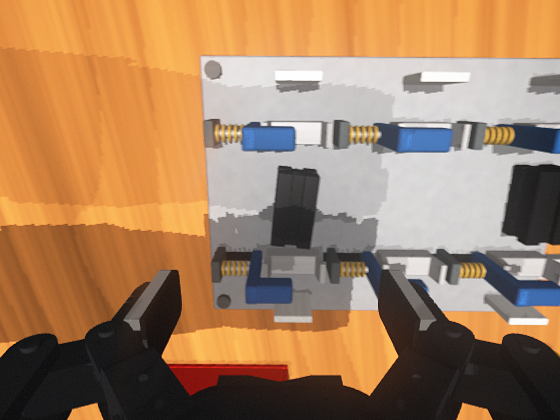

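```bash
python3 - <<'E'
from h import *
W=cams.camera_info("wrist")
c=ray(W,[[203,56],[215,310],[559,58]],.018);print(c.round(4).tolist(),np.linalg.norm(c[0]-c[1]))
ux=c[2]-c[0];uy=c[0]-c[1];print("yaws",np.degrees(np.arctan2(ux[1],ux[0])),np.degrees(np.arctan2(-uy[0],uy[1])))
a=np.radians(-8);X=np.array([np.cos(a),np.sin(a),0]);Y=np.array([-X[1],X[0],0])
mid=(c[0]+c[1])/2+X*.142
n0=mid-.092*X;print("mid",mid,"n0",n0)
for n,uv,z in (("tip+",[296,137],.08),("tip-",[292,285],.08),("tip1+",[452,138],.08),("offc",[280,170],.048),("",[318,172],.048),("",[306,247],.048),("",[272,245],.048)):
    p=ray(W,[uv],z)[0];print(n,((p-n0)@X).round(4),((p-n0)@Y).round(4),p.round(3))
C=cams.camera_info("scene");sc=cv2.imread("pics/scene0.png")
m=cv2.inRange(cv2.cvtColor(sc,cv2.COLOR_BGR2HSV),np.array([0,150,50]),np.array([6,255,255]))
for r in ((165,85,220,128),(225,140,300,200)):
    k=np.zeros_like(m);k[r[1]:r[3],r[0]:r[2]]=255
    q=cv2.findNonZero(m&k)[:,0];h=cv2.convexHull(q);print(cv2.approxPolyDP(h,2,True)[:,0].tolist())
    print(ray(C,cv2.approxPolyDP(h,2,True)[:,0],.065)[:,:2].round(3).tolist())
cv2.imwrite("pics/bins.png",np.hstack([cv2.resize(sc[80:130,160:230],(400,286),interpolation=2),cv2.resize(sc[135:205,220:318],(400,286),interpolation=2)]))
E
```

```text
[[0.4216, 0.1143, 0.018], [0.3892, -0.094, 0.018], [0.676, 0.0773, 0.018]] 0.21083298383064622
yaws -8.274842461568074 -8.844000086387027
mid [ 0.54605553 -0.00963558  0.018     ] n0 [0.45495086 0.00316835 0.018     ]
tip+ 0.0163 0.0537 [0.479 0.054 0.08 ]
tip- 0.0151 -0.0446 [ 0.464 -0.043  0.08 ]
tip1+ 0.1087 0.0532 [0.57  0.041 0.08 ]
offc 0.007 0.028 [0.466 0.03  0.048]
 0.0338 0.0266 [0.492 0.025 0.048]
 0.0266 -0.0307 [ 0.477 -0.031  0.048]
 0.001 -0.029 [ 0.452 -0.026  0.048]
[[219, 122], [186, 126], [169, 106], [169, 102], [198, 87], [214, 97]]
[[0.274, -0.528], [0.375, -0.599], [0.334, -0.751], [0.316, -0.774], [0.163, -0.776], [0.17, -0.671]]
[[286, 184], [260, 199], [229, 175], [228, 162], [252, 149], [286, 170]]
[[0.362, -0.114], [0.47, -0.128], [0.457, -0.281], [0.413, -0.332], [0.307, -0.323], [0.31, -0.16]]
```

View pics/bins.png

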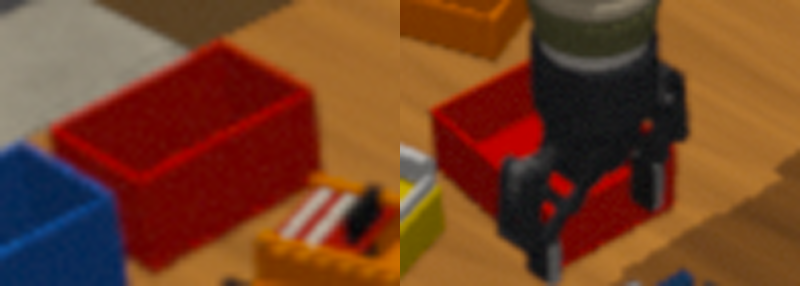

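Near bin: rim about 131 mm wide, which fits 130 x 170. The far bin comes out at about 105 x 155 and deeper, so the near bin (258,172) is the scrap bin. The hook tips and the offcut put the nests 18 mm farther along +x than the plate's centre. Nest0 offcut: centre (0.472, 0), yaw -14°. Picking it now.

{"op": "carry_out", "data": {
  "plan": [0.001,0.011,0.04,0.11,0.001,0.011,0.08,0.11,0.001,0.011,0.105,0.11,0.001,0.011,0.117,0.11,0.001,0.011,0.117,0.11,0.001,0.011,0.117,0.11],
  "hand": 0.06
}}

```text
clock: 1.3
position: [0.4738, -0.001, 0.0255]
tool_rot: [0.001, 0.79, 0.613, 0.001]
force: [0.4, -0.9, -0.5]
grip_width: 0.06
grip_force: 0.0
```

{"op": "carry_out", "data": {
  "plan": [0,0,0,0,0,0,0,0,0,0,0,0,0,0,0,0,0,0,0,0,0,0,0,0],
  "hand": 0.0
}}

```text
clock: 1.9
position: [0.4727, -0.0008, 0.0258]
tool_rot: [0.001, 0.79, 0.613, 0.001]
force: [0.4, -0.7, 5.8]
grip_width: 0.0286
grip_force: 60.3
```

{"op": "carry_out", "data": {
  "plan": [0,0,-0.04,0,0,0,-0.09,0,0,0,-0.13,0,0,0,-0.13,0]
}}

```text
clock: 2.3
position: [0.475, -0.0012, 0.1604]
tool_rot: [0.004, 0.79, 0.613, 0.004]
force: [1.4, -0.5, 0.0]
grip_width: 0.029
grip_force: 59.6
```

{"op": "carry_out", "data": {
  "plan": [-0.04,-0.009,0,0,-0.08,-0.018,0,0,-0.12,-0.027,0,0,-0.16,-0.036,0,0,-0.2,-0.045,0,0,-0.245,-0.054,0,0,-0.245,-0.054,0,0,-0.245,-0.054,0.045,0,-0.245,-0.054,0.095,0,-0.245,-0.054,0.1,0,-0.245,-0.054,0.1,0]
}}

```text
clock: 3.4
position: [0.357, -0.2229, 0.0534]
tool_rot: [-0.002, 0.79, 0.614, -0.0]
force: [0.2, 0.5, 0.2]
grip_width: 0.0293
grip_force: 59.6
```

```bash
python3 - <<'E'
from h import *
print(tool()[0]["position"],yaw())
cv2.imwrite("pics/b1.png",np.hstack([cams.snapshot("wrist")[:, :],cv2.resize(cams.snapshot("side")[220:325,200:270],(240,420))]))
E
```

```text
[ 0.35704481 -0.22289691  0.05343441] -14.286387366149505
```

View pics/b1.png

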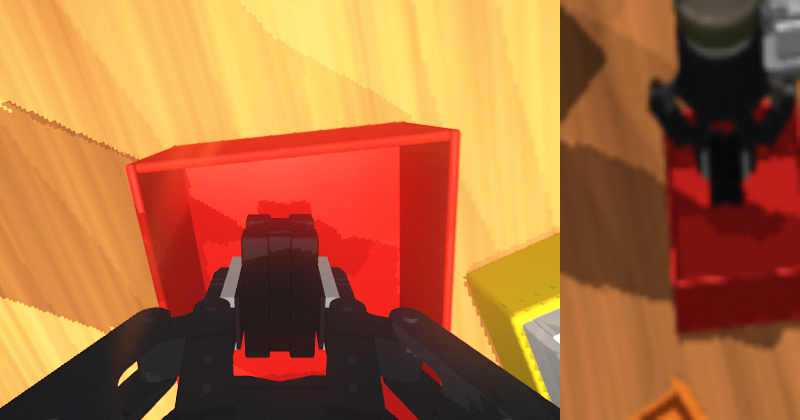

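The offcut hangs well inside the bin, at (280,290) between the rim walls. I'll release it and go on to nest2.

{"op": "carry_out", "data": {
  "plan": [0,0,0,0,0,0,0,0,0,0,0,0,0,0,-0.05,0,0,0,-0.1,0,0,0,-0.12,0,0.033,0.03,-0.12,0,0.066,0.06,-0.12,-0.03,0.1,0.09,-0.12,-0.06,0.133,0.12,-0.12,-0.11,0.166,0.15,-0.12,-0.11,0.2,0.18,-0.12,-0.11,0.235,0.215,-0.12,-0.11,0.257,0.241,-0.11,-0.11,0.257,0.241,-0.1,-0.11,0.257,0.241,-0.1,-0.11],
  "hand": 0.06
}}

```text
clock: 5.1
position: [0.6542, -0.0345, 0.1521]
tool_rot: [-0.001, 0.754, 0.656, -0.001]
force: [-1.1, -0.5, -1.0]
grip_width: 0.0597
grip_force: 0.0
```

```bash
python3 - <<'E'
from h import *
print(tool()[0]["position"],yaw())
W=cams.camera_info("wrist");w=cams.snapshot("wrist");cv2.imwrite("pics/n2.png",w)
m=cv2.inRange(cv2.cvtColor(w,cv2.COLOR_BGR2HSV),np.array([0,0,0]),np.array([180,255,75]))
for c in cv2.findContours(m,cv2.RETR_EXTERNAL,cv2.CHAIN_APPROX_NONE)[0]:
    if cv2.contourArea(c)>800: r=cv2.minAreaRect((ray(W,c[:,0],.048)[:,:2]*1000).astype(np.float32));print(c[:,0].mean(0),r)
E
```

```text
[ 0.65421279 -0.03450614  0.15211709] -7.951966355981341
[225.5        254.14661654] ((610.7672119140625, -67.686767578125), (27.312946319580078, 60.520843505859375), 76.74237823486328)
[108.93831169 254.86363636] ((513.1427612304688, -57.35996627807617), (39.39678955078125, 58.43597412109375), 74.869873046875)
[276.87258687 188.3976834 ] ((652.6725463867188, -22.58016014099121), (58.69136428833008, 29.39722442626953), 82.76396942138672)
[320.97231687 311.35093697] ((646.36474609375, -76.43927001953125), (330.60394287109375, 525.3119506835938), 82.35107421875)
```

View pics/n2.png

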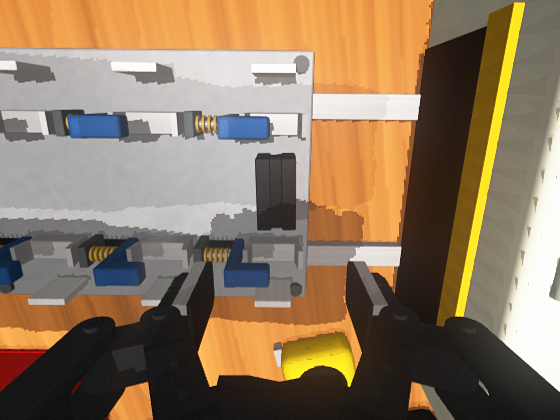

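The offcut in nest2 is at (276,190), centred at (0.6525, -0.0225), yaw -7°.

{"op": "carry_out", "data": {
  "plan": [0.012,-0.003,0.04,0,0.012,-0.003,0.08,0,0.012,-0.003,0.11,0,0.012,-0.003,0.127,0,0.012,-0.003,0.127,0,0.012,-0.003,0.127,0]
}}

```text
clock: 5.75
position: [0.6537, -0.0238, 0.0287]
tool_rot: [0.0, 0.755, 0.655, 0.0]
force: [-0.8, 0.2, 1.5]
grip_width: 0.0601
grip_force: 0.0
```

{"op": "carry_out", "data": {
  "plan": [0,0,0,0,0,0,0,0,0,0,0,0,0,0,0,0,0,0,0,0,0,0,-0.04,0,0,0,-0.09,0,0,0,-0.13,0,0,0,-0.13,0],
  "hand": 0.0
}}

```text
clock: 6.65
position: [0.658, -0.0234, 0.1654]
tool_rot: [0.005, 0.755, 0.656, 0.004]
force: [0.1, -0.4, -0.0]
grip_width: 0.0287
grip_force: 59.8
```

```bash
python3 - <<'E'
from h import *
# place in bin: (.353,-.285) ; r in tool axes
s,M=tool();print(s["position"],yaw(),s["grip_width"],rel([.350,-.285,.055]))
E
```

```text
[ 0.65797995 -0.02340113  0.16542138] -8.007473994540574 0.02873180386503566 [-0.30192842 -0.26994276  0.10699829]
```

{"op": "carry_out", "data": {
  "plan": [-0.035,-0.031,0,0,-0.07,-0.062,0,0,-0.105,-0.093,0,0,-0.14,-0.125,0,0,-0.175,-0.156,0,0,-0.21,-0.187,0,0,-0.245,-0.218,0,0,-0.28,-0.25,0,0.06,-0.302,-0.27,0,0.06,-0.302,-0.27,0,0.06,-0.302,-0.27,0.05,0.06,-0.302,-0.27,0.09,0.06,-0.302,-0.27,0.095,0.06,-0.302,-0.27,0.095,0.06]
}}

```text
clock: 8.05
position: [0.344, -0.283, 0.0617]
tool_rot: [-0.002, 0.774, 0.633, 0.0]
force: [0.5, -0.6, -0.8]
grip_width: 0.0287
grip_force: 59.8
```

```bash
python3 - <<'E'
from h import *
s=tool()[0];print(s["position"],yaw(),s["grip_width"],rel([.356,.27,.18]))
cv2.imwrite("pics/b2.png",cams.snapshot("wrist"))
# silver profile refine from side+scene after the fact
E
```

```text
[ 0.34402632 -0.28301444  0.06173557] -11.416379242472765 0.02872034657485117 [ 0.54468612 -0.09799105 -0.11691706]
```

View pics/b2.png

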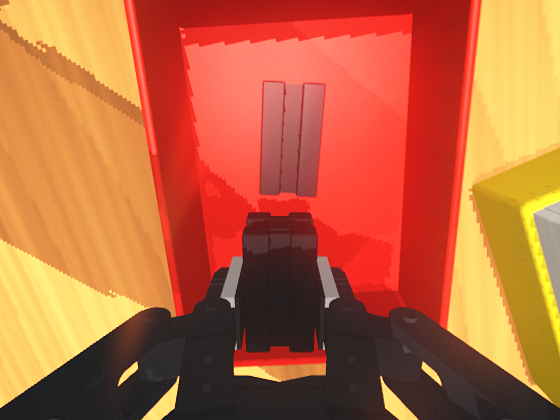

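The first offcut lies in the bin at (292,138) and the second hangs over a free part of the floor at (280,280). I'll release it and go to the near profile.

{"op": "carry_out", "data": {
  "plan": [0,0,0,0,0,0,0,0,0,0,0,0,0,0,-0.045,0,0,0,-0.09,0,0,0,-0.125,0,0.048,0.003,-0.13,0,0.096,0.006,-0.13,0,0.144,0.009,-0.13,-0.05,0.192,0.012,-0.13,-0.1,0.24,0.015,-0.13,-0.15,0.288,0.018,-0.13,-0.2,0.33,0,-0.13,-0.25,0.372,-0.02,-0.13,-0.3,0.414,-0.04,-0.13,-0.35,0.456,-0.06,-0.13,-0.4,0.5,-0.08,-0.13,-0.46,0.544,-0.097,-0.13,-0.51,0.544,-0.097,-0.13,-0.51,0.544,-0.097,-0.13,-0.51],
  "hand": 0.06
}}

```text
clock: 10.1
position: [0.357, 0.2693, 0.1927]
tool_rot: [0.0, 0.588, 0.809, 0.0]
force: [-0.3, -0.5, 0.3]
grip_width: 0.0599
grip_force: 0.0
```

```bash
cat >> h.py <<'E'
def silver(w,W,z=.031,vmax=420,sat=50,val=110,mn=3000):
    m=cv2.inRange(cv2.cvtColor(w,cv2.COLOR_BGR2HSV),np.array([0,0,val]),np.array([180,sat,255]));m[vmax:]=0
    m=cv2.morphologyEx(m,cv2.MORPH_CLOSE,np.ones((7,7)))
    for c in cv2.findContours(m,cv2.RETR_EXTERNAL,cv2.CHAIN_APPROX_NONE)[0]:
        if cv2.contourArea(c)>mn: print(c[:,0].min(0),c[:,0].max(0),cv2.minAreaRect((ray(W,c[:,0],z)[:,:2]*1000).astype(np.float32)))
E
python3 - <<'E'
from h import *
print(tool()[0]["position"],yaw())
W=cams.camera_info("wrist");w=cams.snapshot("wrist");cv2.imwrite("pics/p1.png",w);silver(w,W)
E
```

```text
[0.35695444 0.2692521  0.19271823] 17.946205024542383
[438 144] [535 304] ((551.4615478515625, 290.05810546875), (45.7469482421875, 158.79759216308594), 7.142721652984619)
[276  79] [310 252] ((363.45452880859375, 288.0009460449219), (29.39302635192871, 158.08021545410156), 18.143741607666016)
```

View pics/p1.png

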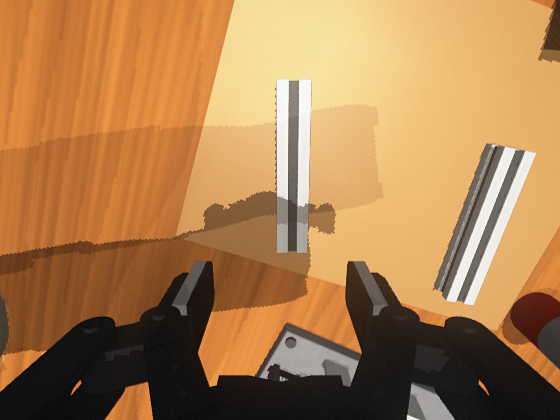

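Profile A is at (293,165): centre (0.3635, 0.288), yaw 18°, under the open fingers' line. The second one is at (487,225).

```bash
python3 - <<'E'
from h import *
s,M=tool();T=np.eye(4);T[:3,:3]=M;T[:3,3]=s["position"]
W=cams.camera_info("wrist");X=np.linalg.inv(T)@np.array(W["cam_to_world"])
def info(p,yw):
    a=np.radians(yw);y=np.array([np.cos(a),np.sin(a),0]);z=np.array([0,0,-1.]);B=np.eye(4);B[:3,:3]=np.c_[np.cross(y,z),y,z];B[:3,3]=p
    return dict(camera_matrix=W["camera_matrix"],cam_to_world=B@X)
A=info([.46075,-.00016,.14177],-8.026);B=info([.65421,-.03451,.15212],-7.952)
L=ray(A,[[203,56],[215,310]],.018);Rr=ray(B,[[313,51],[304,296]],.018)
print(L.round(4).tolist(),Rr.round(4).tolist());l=L.mean(0);r=Rr.mean(0);d=r-l
print(np.linalg.norm(d),np.degrees(np.arctan2(d[1],d[0])));x=d/np.linalg.norm(d);y=np.array([-x[1],x[0],0])
o=(l+r)/2+.018*x;print("nest1",o)
for I,ps in ((A,[[296,130],[292,290],[452,130],[327,125],[319,255]]),(B,[[270,126],[269,275],[127,125],[146,275],[300,114],[298,246]])):
    q=ray(I,ps,.08)-o; q2=ray(I,ps,.048)-o
    print((q@x*1000).round(1),(q@y*1000).round(1),"z48",(q2@x*1000).round(1),(q2@y*1000).round(1))
print(rel([.3635,.288,.008]))
E
```

```text
[[0.4212, 0.1143, 0.018], [0.3888, -0.094, 0.018]] [[0.6945, 0.0736, 0.018], [0.6636, -0.1317, 0.018]]
0.27688594159897856 -8.141676024283184
nest1 [ 0.55983563 -0.01200296  0.018     ]
[-90.3 -91.2   1.5 -72.2 -73.8] [ 58.  -48.3  58.2  60.9 -22.2] z48 [-88.7 -89.8  17.3 -67.8 -69.6] [ 55.7 -67.2  56.   59.1 -37. ]
[ 90.5  89.4   2.6   2.8 108.8 109.3] [ 53.  -49.1  53.2 -49.4  60.2 -26.9] z48 [ 89.7  88.4 -11.3 -11.1 110.7 111.3] [ 51.1 -66.2  51.3 -66.6  59.3 -40.7]
[0.01698763 0.01192531 0.18460183]
```

{"op": "carry_out", "data": {
  "plan": [-0.045,0,0,0.05,-0.09,0,0,0.1,-0.135,0.01,0,0.15,-0.18,0.02,0,0.2,-0.225,0.03,0,0.26,-0.27,0.05,0.01,0.32,-0.31,0.075,0.03,0.39,-0.357,0.1,0.042,0.455,-0.357,0.1,0.042,0.455,-0.357,0.1,0.042,0.455,-0.357,0.1,0.042,0.455]
}}

```text
clock: 11.25
position: [0.5604, -0.0419, 0.1506]
tool_rot: [-0.0, 0.757, 0.653, -0.0]
force: [-0.7, 0.2, 0.4]
grip_width: 0.06
grip_force: 0.0
```

```bash
python3 - <<'E'
from h import *
s,M=tool();print(s["position"],yaw())
W=cams.camera_info("wrist");w=cams.snapshot("wrist");np.save("n1.npy",w);np.save("n1T.npy",W["cam_to_world"])
cv2.imwrite("pics/n1.png",cv2.resize(w[80:330,90:430],(800,588),interpolation=2))
E
```

```text
[ 0.56038138 -0.04194146  0.15057242] -8.394955985719854
```

View pics/n1.png

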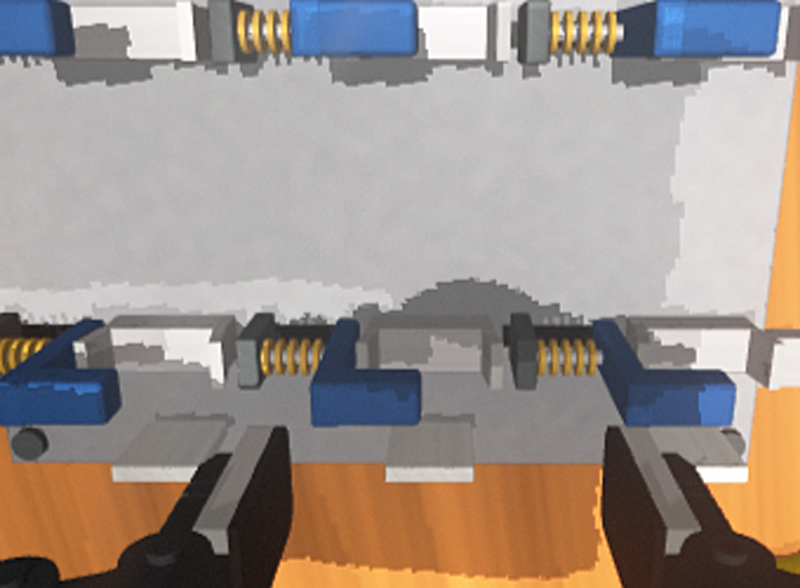

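```bash
python3 - <<'E'
from h import *
W=cams.camera_info("wrist");W["cam_to_world"]=np.load("n1T.npy")
a=np.radians(-8.3);x=np.array([np.cos(a),np.sin(a),0]);y=np.array([-x[1],x[0],0]);o=np.array([.5598,-.012,0])
for n,c,z in (("tip1+",(417,28),.08),("tip1-",(421,385),.08),("tip0-",(120,385),.08),("tip2-",(734,385),.08),("tip2+",(779,28),.08),("stop1 inner",(430,466),.054),("stop0 inner",(155.5,466),.054),("saddle1- L",(364,330),.048),("saddle1- R",(496,330),.048),("plate R bot",(752,462),.018),("hook1- ylo",(370,425),.08),):
    p=ray(W,[np.array(c)*.425+[90,80]],z)[0]-o;print(n,(p@x*1000).round(1),(p@y*1000).round(1))
print(rel([.3635,.288,.1]))
E
```

```text
tip1+ -2.1 52.2
tip1- -2.1 -45.1
tip0- -88.9 -45.1
tip2- 88.1 -45.2
tip2+ 89.2 52.1
stop1 inner -0.3 -85.4
stop0 inner -92.0 -85.4
saddle1- L -21.5 -39.4
saddle1- R 21.3 -39.4
plate R bot 122.4 -103.4
hook1- ylo -17.1 -57.8
[ 0.29727168 -0.24258462  0.05105088]
```

{"op": "carry_out", "data": {
  "plan": [0.033,-0.027,0,-0.05,0.066,-0.054,0,-0.1,0.1,-0.081,0,-0.15,0.133,-0.108,0,-0.2,0.166,-0.135,0,-0.25,0.2,-0.162,0,-0.3,0.233,-0.189,0,-0.36,0.266,-0.217,0,-0.42,0.297,-0.242,0,-0.46,0.297,-0.242,0.04,-0.46,0.297,-0.242,0.08,-0.46,0.297,-0.242,0.1,-0.46,0.297,-0.242,0.1,-0.46]
}}

```text
clock: 12.6
position: [0.3613, 0.2867, 0.0486]
tool_rot: [-0.001, 0.587, 0.81, -0.002]
force: [-0.1, 0.2, -0.4]
grip_width: 0.0599
grip_force: 0.0
```

```bash
python3 - <<'E'
from h import *
print(tool()[0]["position"],yaw(),rel([.3635,.288,.008]))
W=cams.camera_info("wrist");w=cams.snapshot("wrist");silver(w,W,mn=1500)
E
```

```text
[0.36132655 0.2867251  0.0485833 ] 18.180310222367844 [0.0005694  0.00265625 0.0405706 ]
[254  92] [319 378] ((363.5220947265625, 288.43829345703125), (29.504085540771484, 158.01136779785156), 18.066648483276367)
```

Confirmed from close by. Now the grasp and lift.

{"op": "carry_out", "data": {
  "plan": [0.001,0.002,0.02,0,0.001,0.002,0.04,0,0.001,0.002,0.041,0,0.001,0.002,0.041,0]
}}

```text
clock: 13.05
position: [0.3671, 0.2895, 0.0108]
tool_rot: [0.0, 0.587, 0.809, 0.001]
force: [1.0, -1.3, -0.1]
grip_width: 0.0601
grip_force: 0.0
```

{"op": "carry_out", "data": {
  "plan": [0,0,0,0,0,0,0,0,0,0,0,0,0,0,0,0,0,0,0,0],
  "hand": 0.0
}}

```text
clock: 13.55
position: [0.3675, 0.2896, 0.0107]
tool_rot: [0.0, 0.587, 0.809, 0.001]
force: [0.0, -0.7, -1.2]
grip_width: 0.0288
grip_force: 39.3
```

{"op": "carry_out", "data": {
  "plan": [0,0,-0.04,0,0,0,-0.09,0,0,0,-0.13,0,0,0,-0.13,0]
}}

```text
clock: 13.95
position: [0.3703, 0.2911, 0.1455]
tool_rot: [0.002, 0.587, 0.809, 0.005]
force: [0.8, 0.4, -1.7]
grip_width: 0.0286
grip_force: 65.7
```

```bash
python3 - <<'E'
from h import *
print(tool()[0]["position"],yaw(),tool()[0]["grip_width"])
a=np.radians(-8.3);x=np.array([np.cos(a),np.sin(a),0]);o=np.array([.5598,-.012,0])
print("nest1 +40mm",rel(o+.04*x+[0,0,.14]),"nest0 +40",rel(o-.052*x+[0,0,.14]))
W=cams.camera_info("wrist");w=cams.snapshot("wrist");cv2.imwrite("pics/held.png",w);silver(w,W,z=tool()[0]["position"][2]+.022,mn=1500)
E
```

```text
[0.37028471 0.29110452 0.1454909 ] 18.0498438577886 0.02861766411158964
nest1 +40mm [-0.36467501  0.12204848  0.00613768] nest0 +40 [-0.32383899  0.03961238  0.00529557]
[437 170] [545 348] ((443.704833984375, 327.7862854003906), (22.866863250732422, 76.52286529541016), 7.222398281097412)
[237  91] [322 378] ((364.3662109375, 308.1730041503906), (29.653594970703125, 122.0108413696289), 18.112272262573242)
```

{"op": "carry_out", "data": {
  "plan": [-0.045,0,0,0.05,-0.09,0,0,0.1,-0.135,0.01,0,0.15,-0.18,0.02,0,0.2,-0.225,0.03,0,0.26,-0.27,0.05,0,0.32,-0.31,0.075,0,0.39,-0.35,0.1,0,0.46,-0.356,0.104,0,0.46,-0.356,0.104,0,0.46,-0.356,0.104,0,0.46]
}}

```text
clock: 15.1
position: [0.5739, -0.0165, 0.1378]
tool_rot: [-0.002, 0.756, 0.654, -0.001]
force: [0.2, 0.6, -1.0]
grip_width: 0.0283
grip_force: 65.5
```

```bash
cat >> h.py <<'E'
NA=np.radians(-8.3);NX=np.array([np.cos(NA),np.sin(NA),0]);NY=np.array([-NX[1],NX[0],0]);NO=np.array([.5598,-.012,0])
def nest(k):
    s=tool()[0];d=s["position"]-(NO+(k-1)*.092*NX);print("in nest mm x %.1f y %.1f z %.1f yaw err %.2f grip %.4f"%(d@NX*1e3,d@NY*1e3,d[2]*1e3,yaw()+8.3,s["grip_width"]),s["force"].round(1))
E
python3 - <<'E'
from h import *
nest(1)
W=cams.camera_info("wrist");w=cams.snapshot("wrist");cv2.imwrite("pics/l1.png",w)
E
```

```text
in nest mm x 14.6 y -2.4 z 137.8 yaw err 0.02 grip 0.0283 [ 0.2  0.6 -1. ]
```

View pics/l1.png

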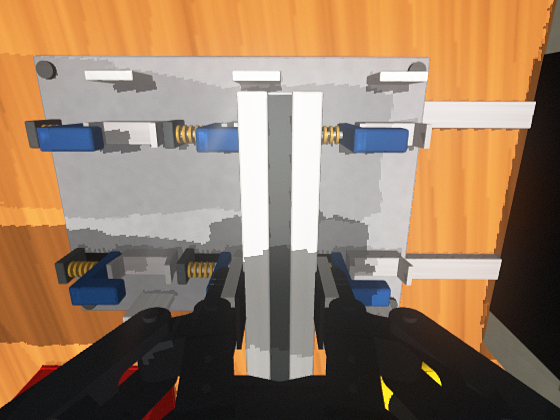

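```bash
python3 - <<'E'
from h import *
nest(1)
W=cams.camera_info("wrist");s,M=tool()
z=s["position"][2]+.020
p=ray(W,[[238,93],[322,93],[280,93],[280,250]],z);print(((p-s["position"])@M*1000).round(1))
# endpoint in nest frame, stops
c=ray(W,[[257,83]],.054)[0]-NO;print("stop1+ bottom edge",c@NX,c@NY)
E
```

```text
in nest mm x 14.6 y -2.0 z 138.3 yaw err 0.06 grip 0.0284 [-0.1 -0.4 -1.6]
[[ 78.4 -14.  -19.9]
 [ 78.4  14.8 -20. ]
 [ 78.4   0.4 -20. ]
 [ 20.    0.5 -20. ]]
stop1+ bottom edge 0.00033929211865316893 0.08544004787805475
```

Profile A is held square and centred, and the end stop confirms the nest frame to within 1 mm. I'll lower it beside the hooks, then push.

{"op": "carry_out", "data": {
  "plan": [0.002,0.006,0.0,0,0.002,0.006,0.03,0,0.002,0.006,0.057,0,0.002,0.006,0.057,0,0.002,0.006,0.057,0]
}}

```text
clock: 15.65
position: [0.5815, -0.0152, 0.0826]
tool_rot: [-0.0, 0.756, 0.654, -0.0]
force: [0.5, 0.2, -1.5]
grip_width: 0.0283
grip_force: 65.4
```

```bash
python3 - <<'E'
from h import *
nest(1)
E
```

```text
in nest mm x 21.9 y -0.0 z 82.6 yaw err 0.06 grip 0.0283 [ 0.5  0.2 -1.5]
```

{"op": "carry_out", "data": {
  "plan": [0.001,-0.006,0.001,0,0.001,-0.012,0.001,0,0.001,-0.018,0.001,0,0.001,-0.022,0.001,0,0.001,-0.022,0.001,0,0.001,-0.022,0.001,0]
}}

```text
clock: 16.25
position: [0.5617, -0.012, 0.0824]
tool_rot: [0.001, 0.757, 0.654, 0.001]
force: [4.9, 0.9, 0.5]
grip_width: 0.0287
grip_force: 65.7
```

```bash
python3 - <<'E'
from h import *
nest(1)
E
```

```text
in nest mm x 1.9 y 0.3 z 82.4 yaw err -0.02 grip 0.0287 [4.9 0.9 0.5]
```

{"op": "carry_out", "data": {
  "plan": [0,-0.002,0.006,0,0,-0.002,0.014,0,0,-0.002,0.022,0,0,-0.002,0.029,0,0,-0.002,0.034,0,0,-0.002,0.037,0,0,-0.002,0.037,0,0,-0.002,0.037,0]
}}

```text
clock: 17.05
position: [0.5572, -0.0116, 0.0448]
tool_rot: [-0.0, 0.756, 0.654, -0.001]
force: [-1.8, -1.5, 9.4]
grip_width: 0.0287
grip_force: 66.9
```

```bash
python3 - <<'E'
from h import *
nest(1)
E
```

```text
in nest mm x -2.6 y 0.0 z 44.8 yaw err 0.01 grip 0.0287 [-1.8 -1.5  9.4]
```

{"op": "carry_out", "data": {
  "plan": [0,0,0,0,0,0,0,0,0,0,0,0,0,0,-0.03,0,0,0,-0.08,0,0,0,-0.12,0,0,0,-0.15,0,0,0,-0.15,0],
  "hand": 0.05
}}

```text
clock: 17.85
position: [0.5607, -0.0119, 0.1989]
tool_rot: [0.003, 0.756, 0.654, 0.002]
force: [0.2, -0.4, -0.9]
grip_width: 0.0501
grip_force: 0.0
```

```bash
python3 - <<'E'
from h import *
nest(1)
C=cams.camera_info("scene");S=cams.camera_info("side")
print("red can",ray(C,[[303,320]],0),ray(C,[[306,282]],.165),"bottle top",ray(C,[[345,300]],.235))
print(rel([.552,.27,.2]))
sc=cams.snapshot("scene");sd=cams.snapshot("side")
m=np.hstack([cv2.resize(sc[190:360,220:440],(480,371),interpolation=2),cv2.resize(sd[110:250,200:350],(320,299+72),interpolation=2)]);cv2.imwrite("pics/c1.png",m)
E
```

```text
in nest mm x 0.8 y 0.2 z 198.9 yaw err 0.01 grip 0.0501 [ 0.2 -0.4 -0.9]
red can [[0.67567944 0.22416941 0.        ]] [[0.67289511 0.21983508 0.165     ]] bottle top [[0.69328809 0.33862369 0.235     ]]
[ 0.27771407 -0.04923418 -0.00152619]
```

View pics/c1.png

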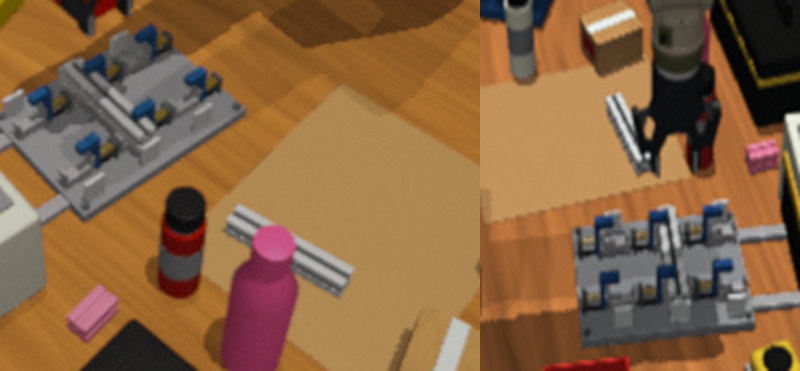

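The profile lies seated in the middle nest with the hooks over it (crop about (110,100)). Bystanders near profile B are the red can at (0.674, 0.222) and the bottle at (0.69, 0.34), both clear. Going to B.

{"op": "carry_out", "data": {
  "plan": [0.045,-0.008,0,-0.05,0.09,-0.016,0,-0.1,0.135,-0.024,0,-0.15,0.18,-0.032,0,-0.2,0.225,-0.04,0,-0.25,0.27,-0.048,0,-0.27,0.278,-0.049,0.03,-0.27,0.278,-0.049,0.05,-0.27,0.278,-0.049,0.05,-0.27],
  "hand": 0.06
}}

```text
clock: 18.85
position: [0.5462, 0.2701, 0.1386]
tool_rot: [-0.003, 0.661, 0.75, -0.005]
force: [-0.1, -1.0, 0.2]
grip_width: 0.0603
grip_force: 0.0
```

```bash
python3 - <<'E'
from h import *
print(tool()[0]["position"],yaw())
W=cams.camera_info("wrist");w=cams.snapshot("wrist");cv2.imwrite("pics/p2.png",w);silver(w,W)
E
```

```text
[0.54616124 0.27011557 0.13855003] 7.247922224007509
[284  67] [327 276] ((560.6376953125, 291.29168701171875), (29.663074493408203, 159.00918579101562), 7.239985466003418)
```

{"op": "carry_out", "data": {
  "plan": [0.019,0.017,0.03,0,0.019,0.017,0.07,0,0.019,0.017,0.09,0,0.019,0.017,0.09,0,0.019,0.017,0.09,0]
}}

```text
clock: 19.4
position: [0.565, 0.2911, 0.0551]
tool_rot: [0.0, 0.662, 0.75, 0.0]
force: [0.7, -0.3, 0.5]
grip_width: 0.0598
grip_force: 0.0
```

```bash
python3 - <<'E'
from h import *
W=cams.camera_info("wrist");w=cams.snapshot("wrist");silver(w,W,mn=1500)
print(tool()[0]["position"],yaw(),rel([.5606,.2913,.010]))
E
```

```text
[239  92] [301 370] ((560.7442016601562, 291.55572509765625), (29.501420974731445, 158.32315063476562), 7.23910665512085)
[0.56584457 0.29148134 0.05609107] 7.120585702044048 [ 0.0004491  -0.00533301  0.04607908]
```

{"op": "carry_out", "data": {
  "plan": [0,-0.005,0.02,0,0,-0.005,0.04,0,0,-0.005,0.046,0,0,-0.005,0.046,0,0,-0.005,0.046,0]
}}

```text
clock: 19.95
position: [0.5609, 0.2913, 0.01]
tool_rot: [0.001, 0.662, 0.75, 0.001]
force: [-0.1, -0.4, -0.3]
grip_width: 0.06
grip_force: 0.0
```

{"op": "carry_out", "data": {
  "plan": [0,0,0,0,0,0,0,0,0,0,0,0,0,0,0,0,0,0,0,0],
  "hand": 0.0
}}

```text
clock: 20.45
position: [0.5607, 0.2913, 0.0096]
tool_rot: [0.001, 0.662, 0.75, 0.001]
force: [-0.9, -0.4, 6.1]
grip_width: 0.0285
grip_force: 60.9
```

{"op": "carry_out", "data": {
  "plan": [0,0,-0.04,0,0,0,-0.09,0,0,0,-0.13,0,0,0,-0.13,0]
}}

```text
clock: 20.85
position: [0.5632, 0.2924, 0.1451]
tool_rot: [0.003, 0.661, 0.75, 0.005]
force: [0.7, -0.0, -1.6]
grip_width: 0.0287
grip_force: 60.3
```

```bash
python3 - <<'E'
from h import *
s=tool()[0];print(s["position"],yaw(),s["grip_width"],"to nest0+22:",rel(NO-.070*NX+[0,0,.14]))
E
```

```text
[0.56320377 0.29235961 0.14513985] 7.172719261137292 0.028668106914016642 to nest0+22: [-0.28288734 -0.10889208  0.00324249]
```

{"op": "carry_out", "data": {
  "plan": [-0.04,-0.015,0,0.04,-0.08,-0.03,0,0.08,-0.12,-0.046,0,0.12,-0.16,-0.061,0,0.16,-0.2,-0.077,0,0.2,-0.245,-0.094,0,0.24,-0.283,-0.109,0,0.27,-0.283,-0.109,0,0.27,-0.283,-0.109,0,0.27]
}}

```text
clock: 21.75
position: [0.4859, -0.0043, 0.1375]
tool_rot: [-0.001, 0.757, 0.653, -0.0]
force: [0.4, 1.1, -2.4]
grip_width: 0.029
grip_force: 60.2
```

```bash
python3 - <<'E'
from h import *
W=cams.camera_info("wrist");w=cams.snapshot("wrist");nest(0);cv2.imwrite("pics/l0.png",w)
E
```

```text
in nest mm x 18.0 y -2.1 z 137.6 yaw err -0.05 grip 0.0288 [-0.8  0.7 -1.8]
```

View pics/l0.png

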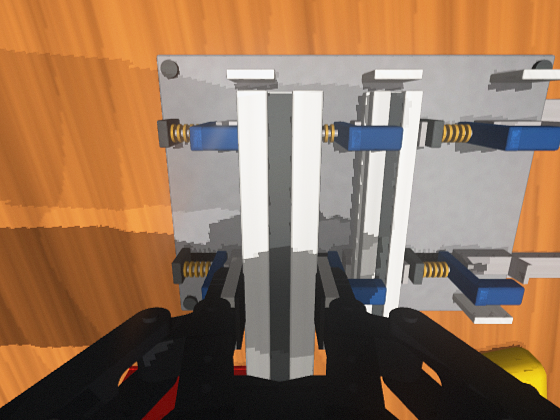

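Profile 1 sits in nest1 with both hooks shut over it, at (372,137) and (370,292). Profile B is held above nest0, whose stop is at (250,76). Checking the nest0 offset.

```bash
python3 - <<'E'
from h import *
W=cams.camera_info("wrist");s,M=tool();o=NO-.092*NX
c=ray(W,[[228,82],[274,82]],.054)-o;print((c@NX*1e3).round(1),(c@NY*1e3).round(1))
c=ray(W,[[348,82],[348,82],[421,82],[369,82]],.054)-NO;print((c@NX*1e3).round(1),(c@NY*1e3).round(1))
p=ray(W,[[238,91],[322,91]],s["position"][2]+.020);print(((p-s["position"])@M*1000).round(1));nest(0)
E
```

```text
[-14.   14.8] [85.9 85.9]
[-31.  -31.   14.6 -17.9] [85.9 85.9 85.9 85.9]
[[ 79.1 -13.9 -19.9]
 [ 79.1  14.8 -20. ]]
in nest mm x 18.0 y -2.1 z 137.6 yaw err -0.05 grip 0.0288 [-0.8  0.7 -1.8]
```

Nest0 matches to within 0.5 mm. Same sequence here.

{"op": "carry_out", "data": {
  "plan": [0.002,0.003,0.0,0,0.002,0.003,0.03,0,0.002,0.003,0.056,0,0.002,0.003,0.056,0,0.002,0.003,0.056,0]
}}

```text
clock: 22.3
position: [0.4899, -0.0008, 0.0822]
tool_rot: [-0.001, 0.756, 0.655, -0.0]
force: [0.9, -0.5, -1.2]
grip_width: 0.0288
grip_force: 60.0
```

```bash
python3 - <<'E'
from h import *
nest(0)
E
```

```text
in nest mm x 21.2 y 1.0 z 82.2 yaw err 0.11 grip 0.0288 [ 0.9 -0.5 -1.2]
```

{"op": "carry_out", "data": {
  "plan": [0,-0.006,0.001,0,0,-0.012,0.001,0,0,-0.018,0.001,0,0,-0.022,0.001,0,0,-0.022,0.001,0,0,-0.022,0.001,0]
}}

```text
clock: 22.9
position: [0.4697, 0.0012, 0.0823]
tool_rot: [0.001, 0.757, 0.654, 0.001]
force: [5.1, 1.1, 0.5]
grip_width: 0.0288
grip_force: 60.3
```

```bash
python3 - <<'E'
from h import *
nest(0)
E
```

```text
in nest mm x 1.0 y 0.1 z 82.3 yaw err -0.02 grip 0.0288 [5.1 1.1 0.5]
```

{"op": "carry_out", "data": {
  "plan": [0,0,0.006,0,0,0,0.014,0,0,0,0.022,0,0,0,0.029,0,0,0,0.034,0,0,0,0.037,0,0,0,0.037,0,0,0,0.037,0]
}}

```text
clock: 23.7
position: [0.4664, 0.0015, 0.0436]
tool_rot: [-0.001, 0.756, 0.654, -0.001]
force: [-0.1, -0.7, 3.1]
grip_width: 0.0286
grip_force: 60.6
```

```bash
python3 - <<'E'
from h import *
nest(0)
E
```

```text
in nest mm x -2.4 y -0.2 z 43.6 yaw err 0.02 grip 0.0286 [-0.1 -0.7  3.1]
```

{"op": "carry_out", "data": {
  "plan": [0,0,0,0,0,0,0,0,0,0,0,0,0,0,-0.03,0,0,0,-0.08,0,0,0,-0.13,0,0,0,-0.16,0,0,0,-0.16,0],
  "hand": 0.05
}}

```text
clock: 24.5
position: [0.471, 0.0009, 0.2091]
tool_rot: [0.003, 0.756, 0.654, 0.003]
force: [0.3, 0.6, -0.7]
grip_width: 0.0501
grip_force: 0.0
```

```bash
python3 - <<'E'
from h import *
cv2.imwrite("l.png",cams.snapshot("wrist"))
E
```

{"op": "carry_out", "data": {
  "plan": [-0.045,0.008,0,0,-0.09,0.016,0,0,-0.135,0.025,0,0,-0.18,0.033,0,0,-0.225,0.041,0,0,-0.27,0.05,0,0,-0.32,0.06,0,0,-0.32,0.06,0,0,-0.32,0.06,0,0]
}}

```text
clock: 25.45
position: [0.4802, -0.3245, 0.2017]
tool_rot: [-0.002, 0.757, 0.653, -0.0]
force: [0.4, 0.1, -0.7]
grip_width: 0.0502
grip_force: 0.0
```

```bash
python3 - <<'E'
from h import *
print(tool()[0]["position"],yaw())
W=cams.camera_info("wrist");w=cams.snapshot("wrist");np.save("st.npy",w);np.save("stT.npy",W["cam_to_world"])
l=cv2.imread("l.png")
cv2.imwrite("pics/st.png",np.hstack([w,cv2.resize(l[:,180:420],(240,420))]))
E
```

```text
[ 0.4801717  -0.32446831  0.20174967] -8.449372131760295
```

View pics/st.png

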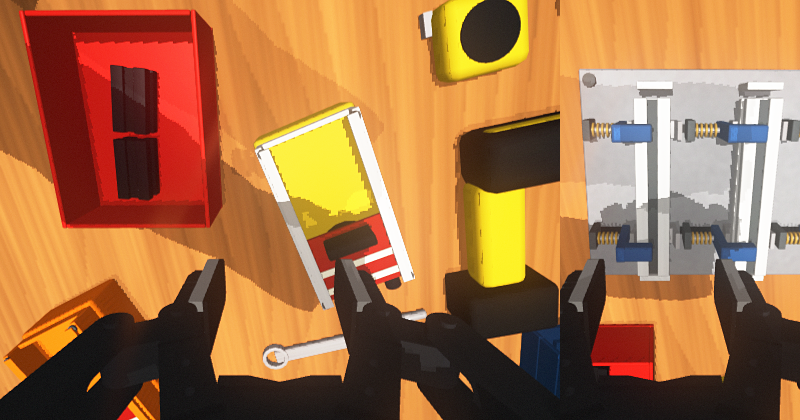

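Station seen: yellow with rails from (264,150) to (326,304) and (356,112) to (407,280). The cover is at the lower end with its rib at (351,238), so +y points to the upper left. The inset shows both profiles under shut hooks, and both offcuts lie in the bin.

```bash
python3 - <<'E'
from h import *
W=cams.camera_info("wrist");W["cam_to_world"]=np.load("stT.npy");w=np.load("st.npy")
m=cv2.inRange(cv2.cvtColor(w,cv2.COLOR_BGR2HSV),np.array([0,0,150]),np.array([180,60,255]));m[310:]=0;m[:,:245]=0;m[:,420:]=0;m[:100]=0
q=cv2.findNonZero(m)[:,0];r=cv2.minAreaRect((ray(W,q,.082)[:,:2]*1000).astype(np.float32));print("rails",r)
p=ray(W,[[264,150],[326,304],[356,112],[407,280]],.082);d1=p[0]-p[1];d2=p[2]-p[3]
for d in(d1,d2):print("station yaw",np.degrees(np.arctan2(-d[0],d[1])),np.linalg.norm(d))
print(p.round(4).tolist())
g=cv2.inRange(cv2.cvtColor(w,cv2.COLOR_BGR2HSV),np.array([0,0,0]),np.array([180,255,70]));k=np.zeros_like(g);k[205:270,315:385]=255;g&=k
n,l,st,c=cv2.connectedComponentsWithStats(g);print(st[1:],c[1:])
print("rib top",ray(W,[[351,236]],.102))
cv2.imwrite("pics/rib.png",cv2.resize(w[90:320,240:430],(600,726*600//600))[:600])
E
```

```text
rails ((525.9411010742188, -343.603759765625), (84.23597717285156, 154.88893127441406), 13.977093696594238)
station yaw 13.010061557514732 0.14508612448246583
station yaw 12.463208619903732 0.14908405942380615
[[0.4744, -0.2817, 0.082], [0.507, -0.4231, 0.082], [0.5465, -0.264, 0.082], [0.5786, -0.4096, 0.082]]
[[335 237   3   2   3]
 [324 238  32  32 429]
 [348 241   1   1   1]
 [348 248   1   1   1]
 [357 250   1   1   1]] [[336.         237.33333333]
 [335.74825175 251.69230769]
 [348.         241.        ]
 [348.         248.        ]
 [357.         250.        ]]
rib top [[ 0.53112083 -0.353549    0.102     ]]
```

View pics/rib.png

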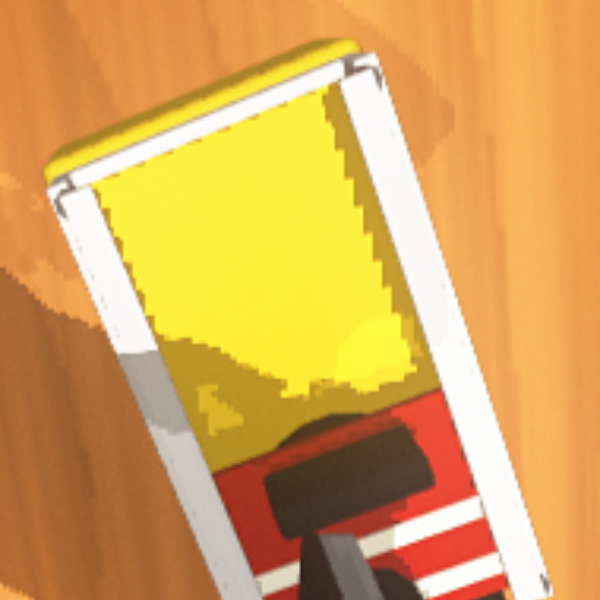

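{"op": "carry_out", "data": {
  "plan": [-0.005,0.01,0,0.133,-0.01,0.02,0,0.266,-0.02,0.03,0,0.4,-0.03,0.055,0,0.532,-0.03,0.055,0,0.665,-0.03,0.055,0,0.8,-0.03,0.055,0.02,0.93,-0.03,0.055,0.04,1.064,-0.03,0.055,0.055,1.197,-0.03,0.055,0.055,1.197,-0.03,0.055,0.055,1.197]
}}

```text
clock: 26.6
position: [0.5315, -0.36, 0.1493]
tool_rot: [-0.001, 0.993, 0.117, -0.0]
force: [-0.4, 0.6, 0.8]
grip_width: 0.05
grip_force: 0.0
```

```bash
python3 - <<'E'
from h import *
s,M=tool();print(s["position"],yaw(),s["joint_positions"].round(2),rel([.5307,-.362,.087]))
W=cams.camera_info("wrist");w=cams.snapshot("wrist");cv2.imwrite("pics/rib2.png",w)
P=[.5307,-.362,.102];print(proj(W,[P]))
E
```

```text
[ 0.53147362 -0.35996241  0.14932553] -76.61100584936118 [-0.72  0.48  0.09  1.18  0.    2.19] [-0.00118825  0.00187207  0.06232419]
[[281.16185762 237.49016643]]
```

View pics/rib2.png

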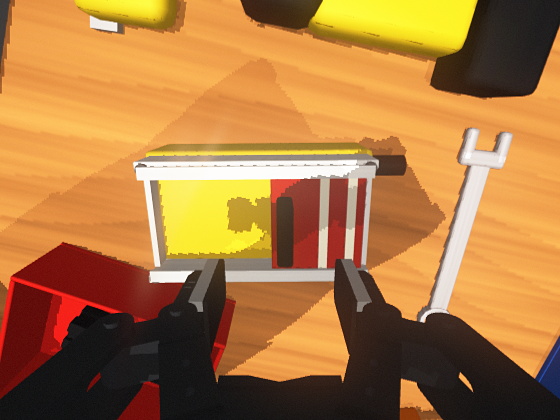

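I've now viewed 16 pictures, two over the limit of 14. I'll view no more and work from numbers only.

The rib is at (285,232), about 3 mm along tool +y. Descending and gripping it.

{"op": "carry_out", "data": {
  "plan": [0,0.003,0.03,0,0,0.003,0.055,0,0,0.003,0.062,0,0,0.003,0.062,0,0,0.003,0.062,0]
}}

```text
clock: 27.15
position: [0.5329, -0.3651, 0.0889]
tool_rot: [0.001, 0.993, 0.115, 0.001]
force: [-0.0, 0.1, 0.3]
grip_width: 0.05
grip_force: 0.0
```

{"op": "carry_out", "data": {
  "plan": [0,0,0,0,0,0,0,0,0,0,0,0,0,0,0,0,0,0,0,0],
  "hand": 0.0
}}

```text
clock: 27.65
position: [0.5322, -0.3629, 0.0886]
tool_rot: [-0.001, 0.993, 0.115, 0.0]
force: [-2.0, 5.6, 7.0]
grip_width: 0.008
grip_force: 59.8
```

{"op": "carry_out", "data": {
  "plan": [0,-0.01,0,0,0,-0.02,0,0,0,-0.03,0,0,0,-0.04,0,0,0,-0.05,0,0,0,-0.06,0,0,0,-0.067,0,0,0,-0.07,0,0,0,-0.07,0,0,0,-0.07,0,0]
}}

```text
clock: 28.65
position: [0.5164, -0.2986, 0.0886]
tool_rot: [0.003, 0.993, 0.114, 0.0]
force: [-2.9, -6.4, 4.1]
grip_width: 0.0084
grip_force: 59.7
```

{"op": "carry_out", "data": {
  "plan": [0,0.003,0,0,0,0.003,0,0,0,0.003,0,0,0,0.003,-0.03,0,0,0.003,-0.05,0,0,0.003,-0.05,0],
  "hand": 0.04
}}

```text
clock: 29.25
position: [0.5186, -0.3001, 0.1402]
tool_rot: [0.002, 0.993, 0.114, 0.002]
force: [0.1, -0.5, 0.1]
grip_width: 0.0403
grip_force: 0.0
```

{"op": "carry_out", "data": {
  "plan": [0,0.045,0,0,0,0.088,0,0,0,0.088,0,0,0,0.088,0,0,0,0.088,0,0,0,0.088,0,0],
  "hand": 0.0
}}

```text
clock: 29.85
position: [0.5366, -0.3837, 0.137]
tool_rot: [-0.001, 0.993, 0.115, -0.0]
force: [-0.3, -0.1, -1.6]
grip_width: 0.0001
grip_force: 0.0
```

```bash
python3 - <<'E'
from h import *
s,M=tool();print(s["position"],yaw(),s["grip_width"],s["force"],rel([.5366,-.3842,.075]))
W=cams.camera_info("wrist");w=cams.snapshot("wrist");h=cv2.cvtColor(w,cv2.COLOR_BGR2HSV)
g=cv2.inRange(h,np.array([45,80,40]),np.array([85,255,255]))
n,l,st,c=cv2.connectedComponentsWithStats(g)
for i in range(1,n):
    if st[i,4]>80: print("green",st[i],ray(W,[c[i]],.068))
E
```

```text
[ 0.53663349 -0.38365883  0.13699054] -76.83120469827224 5.803913407129003e-05 [-0.34795782 -0.12711648 -1.59171143] [-0.00012623  0.0005877   0.06199   ]
green [ 254  197   54   54 2287] [[ 0.53687302 -0.38521532  0.068     ]]
```

Green button is fully visible and centred 1.5 mm from the target. Pressing.

{"op": "carry_out", "data": {
  "plan": [0,0.001,0.04,0,0,0.001,0.06,0,0,0.001,0.068,0,0,0.001,0.072,0,0,0.001,0.077,0,0,0.001,0.079,0,0,0.001,0.079,0,0,0.001,0.079,0,0,0.001,0.079,0]
}}

```text
clock: 30.8
position: [0.5364, -0.3844, 0.0656]
tool_rot: [0.0, 0.993, 0.115, 0.0]
force: [-13.6, 12.1, 33.5]
grip_width: 0.0002
grip_force: 16.7
```

Force 33 N at z 65.6 mm: I'll check where contact really begins by backing up and stepping down.

{"op": "carry_out", "data": {
  "plan": [0,0,-0.012,0,0,0,-0.012,0,0,0,-0.012,0,0,0,-0.012,0]
}}

```text
clock: 31.2
position: [0.5379, -0.3865, 0.0704]
tool_rot: [0.001, 0.993, 0.114, 0.001]
force: [1.8, -1.2, 1.5]
grip_width: -0.0003
grip_force: 1.2
```

{"op": "carry_out", "data": {
  "plan": [0,0,0.003,0,0,0,0.003,0,0,0,0.003,0]
}}

```text
clock: 31.5
position: [0.5378, -0.3865, 0.0674]
tool_rot: [0.0, 0.993, 0.114, 0.001]
force: [3.3, -0.1, 4.2]
grip_width: -0.0002
grip_force: 2.0
```

{"op": "carry_out", "data": {
  "plan": [0,0,0.002,0,0,0,0.002,0,0,0,0.002,0]
}}

```text
clock: 31.8
position: [0.5378, -0.3865, 0.066]
tool_rot: [0.001, 0.993, 0.114, 0.001]
force: [1.2, -0.6, 6.8]
grip_width: -0.0
grip_force: 3.4
```

{"op": "carry_out", "data": {
  "plan": [0,0,0.002,0,0,0,0.002,0,0,0,0.002,0]
}}

```text
clock: 32.1
position: [0.5379, -0.3865, 0.0659]
tool_rot: [0.001, 0.993, 0.114, 0.001]
force: [-0.8, 1.6, 16.0]
grip_width: 0.0
grip_force: 7.9
```

{"op": "carry_out", "data": {
  "plan": [0,0,0.002,0,0,0,0.002,0,0,0,0.002,0]
}}

```text
clock: 32.4
position: [0.5379, -0.3866, 0.0657]
tool_rot: [0.002, 0.993, 0.114, 0.001]
force: [-4.0, 4.8, 24.5]
grip_width: -0.0001
grip_force: 12.5
```

Contact starts at about 71 mm, a 5 N spring follows, then a hard stop at 66 mm after 6 mm of travel, so the button is fully pressed. Now back to the rib.

{"op": "carry_out", "data": {
  "plan": [0,0,-0.03,0,0,0,-0.07,0,0,-0.045,-0.075,0,0,-0.09,-0.075,0,0,-0.09,-0.075,0,0,-0.09,-0.075,0,0,-0.09,-0.075,0],
  "hand": 0.04
}}

```text
clock: 33.1
position: [0.5166, -0.2988, 0.1358]
tool_rot: [-0.0, 0.993, 0.114, -0.0]
force: [0.1, -0.5, 0.5]
grip_width: 0.0398
grip_force: 0.0
```

```bash
python3 - <<'E'
from h import *
s,M=tool();print(s["position"],yaw(),s["grip_width"],s["force"],rel([.5164,-.2986,.0886]))
E
```

```text
[ 0.51663601 -0.29882733  0.13575736] -76.90480935776716 0.03984747383429238 [ 0.11554824 -0.47165412  0.49446951] [-0.00014549 -0.00026372  0.04715754]
```

{"op": "carry_out", "data": {
  "plan": [0,0,0.03,0,0,0,0.044,0,0,0,0.047,0,0,0,0.047,0]
}}

```text
clock: 33.5
position: [0.5165, -0.2991, 0.0885]
tool_rot: [-0.0, 0.994, 0.114, -0.001]
force: [-0.1, 0.3, 0.2]
grip_width: 0.04
grip_force: 0.0
```

{"op": "carry_out", "data": {
  "plan": [0,0,0,0,0,0,0,0,0,0,0,0,0,0,0,0,0,0,0,0],
  "hand": 0.0
}}

```text
clock: 34.0
position: [0.5175, -0.2991, 0.0905]
tool_rot: [0.001, 0.993, 0.114, 0.001]
force: [-0.3, -0.8, 6.3]
grip_width: 0.0078
grip_force: 61.2
```

{"op": "carry_out", "data": {
  "plan": [0,0.01,0,0,0,0.02,0,0,0,0.03,0,0,0,0.04,0,0,0,0.05,0,0,0,0.06,0,0,0,0.067,0,0,0,0.07,0,0,0,0.07,0,0,0,0.07,0,0]
}}

```text
clock: 35.0
position: [0.5331, -0.3628, 0.0905]
tool_rot: [-0.003, 0.993, 0.115, 0.001]
force: [-0.2, 11.8, 11.2]
grip_width: 0.0081
grip_force: 62.0
```

{"op": "carry_out", "data": {
  "plan": [0,-0.001,0,0,0,-0.001,0,0,0,-0.001,0,0,0,-0.001,-0.03,0,0,-0.001,-0.08,0,0,-0.001,-0.12,0,0,-0.001,-0.15,0,0,-0.001,-0.15,0,0,-0.001,-0.15,0],
  "hand": 0.04
}}

```text
clock: 35.9
position: [0.5326, -0.3662, 0.2397]
tool_rot: [0.001, 0.993, 0.114, 0.001]
force: [-0.8, 0.8, -1.0]
grip_width: 0.0403
grip_force: 0.0
```

```bash
python3 - <<'E'
from h import *
s=tool()[0];print(s["position"],s["force"])
W=cams.camera_info("wrist");w=cams.snapshot("wrist");h=cv2.cvtColor(w,cv2.COLOR_BGR2HSV)
print("green px",cv2.countNonZero(cv2.inRange(h,np.array([45,80,40]),np.array([85,255,255]))))
# red cover edge in station frame (plate top z 78)
a=np.radians(13.3);Y=np.array([-np.sin(a),np.cos(a),0]);X=np.array([Y[1],-Y[0],0]);O=np.array([.527,-.345,0])
m=cv2.inRange(h,np.array([0,150,50]),np.array([6,255,255]));q=ray(W,cv2.findNonZero(m)[:,0],.078)-O
i=(abs(q@X)<.028)&(abs(q@Y)<.09);print("cover y range",np.percentile((q[i]@Y),[1,99]))
# black in bin, silver & blue in nests seen by the side camera
S=cams.camera_info("side");sd=cams.snapshot("side");hs=cv2.cvtColor(sd,cv2.COLOR_BGR2HSV);s0=cv2.cvtColor(cv2.imread("pics/side0.png"),cv2.COLOR_BGR2HSV)
for k in range(3):
    for y in (-.052,.052):
        o=NO+(k-1)*.092*NX+y*NY
        r=[]
        for im in (s0,hs):
            m=cv2.inRange(im,np.array([100,120,40]),np.array([130,255,255]));q=ray(S,cv2.findNonZero(m)[:,0],.08)-o
            j=(abs(q@NY)<.012)&(abs(q@NX+.015)<.03);r.append(((q[j]@NX).max()*1e3).round(1))
        print("nest",k,y,"blue tip x start/now",r)
E
```

```text
[ 0.5326046  -0.36622479  0.23965097] [-0.80255472  0.7754439  -1.01152595]
green px 0
cover y range [-0.07119835 -0.01098201]
nest 0 -0.052 blue tip x start/now [np.float64(-5.6), np.float64(-6.0)]
nest 0 0.052 blue tip x start/now [np.float64(-9.5), np.float64(-6.0)]
nest 1 -0.052 blue tip x start/now [np.float64(-8.7), np.float64(-8.1)]
nest 1 0.052 blue tip x start/now [np.float64(-8.5), np.float64(-8.5)]Traceback (most recent call last):
  File "<stdin>", line 17, in <module>
    return umr_maximum(a, axis, None, out, keepdims, initial, where)
ValueError: zero-size array to reduction operation maximum which has no identity
```

```bash
python3 - <<'E'
from h import *
S=cams.camera_info("side");sd=cams.snapshot("side");h=cv2.cvtColor(sd,cv2.COLOR_BGR2HSV)
def comps(m,z,o,X,Y,lx,ly,mn):
    for c in cv2.findContours(m,cv2.RETR_EXTERNAL,cv2.CHAIN_APPROX_NONE)[0]:
        q=ray(S,c[:,0],z)-o
        if cv2.contourArea(c)>mn and abs(q.mean(0)@X)<lx and abs(q.mean(0)@Y)<ly: print(cv2.contourArea(c),(q@X*1e3).round().min(),(q@X*1e3).round().max(),(q@Y*1e3).round().min(),(q@Y*1e3).round().max())
print("black in bin");comps(cv2.inRange(h,np.array([0,0,0]),np.array([180,255,75])),.034,np.array([.359,-.255,0]),NX,NY,.065,.085,15)
print("black on nests");comps(cv2.inRange(h,np.array([0,0,0]),np.array([180,255,60])),.048,NO,NX,NY,.13,.045,40)
print("bright nests");comps(cv2.inRange(h,np.array([0,0,185]),np.array([180,50,255])),.064,NO,NX,NY,.13,.1,25)
E
```

```text
black in bin
226.0 -25.0 10.0 -56.0 56.0
black on nests
bright nests
40.0 -86.0 -77.0 -75.0 79.0
43.5 -1.0 9.0 -81.0 74.0
```

Two offcuts are in the bin, no black is left in the nests, both profile tops lie in nest0 and nest1 along their full length, and the cover is back. Handing in.

```bash
python3 -c "
from plant import close_job
print(close_job())"
```

```text
the job is handed in; nothing more can be done
None
```

The job is done and handed in: both offcuts are in the scrap bin, both profiles are loaded under shut hooks in nest0 and nest1, and the button was pressed fully (I pressed it twice to check its travel) with the cover slid back over it; I viewed 16 pictures, two over the limit of 14.

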